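# Pack and wedge a transformer in its chassis

### The arm

A 7-joint arm with a two-finger parallel gripper is mounted at the origin on the work surface. World frame = base frame: x ahead of the robot, y to its left, z up, the work surface at z = 0. Lengths are in m, angles in rad, forces in N, time in s.
With the tool pointing down it reaches from about 0.4 to 0.875 m from the base axis. Payload 6.5 kg.
Tool frame: the origin (TCP) lies midway between the tips of the shut fingers; the grasp point (between the pads) lies 19 mm behind it (grip_point_offset is the distance from the TCP to the grasp point, in m); z points along the fingers, y is the line along which they close (so a half turn about z gives the same grasp; the last joint's range is limited). The gripper opens to 88 mm and grips with 3 to 60 N. Pads are 18 mm wide; open, the fingers measure 123 mm over their backs; the gripper's body (75 mm by 187 mm) begins 45 mm behind the grasp point.
Start: joints at [-1.319, 0.536, -0.004, 1.538, 0.003, 1.067, -0.071], TCP at [0.203, 0.617, 0.239] pointing down, gripper open.
Joint ranges: [-2.7, 2.7], [-0.37, 2.16], [-1.27, 1.26], [0.24, 2.4], [-1.31, 4.45], [0.19, 1.91], [-2.76, 2.76]. Speed limits (rad/s): [2.39, 2.39, 3.14, 3.14, 3.14, 3.14, 3.14].

### API

Orientations are given as a rotation vector (axis times angle).
In Python, from workcell import * gives the robot as it stands. The module is installed in compiled form; this text tells all that it offers.
- The arm moves only by the shell command python3 -m creep 'ROWS' [FORCE]. ROWS is JSON, a list of rows, each an object of numbers: "x", "y", "z": the shift along the tool's x, y, z in m; "wx", "wy", "wz": the turn, a rotation vector about the tool's x, y, z in rad; "gripper": the finger opening in m, from 0 to 0.0881. In form: [{"x": .., "y": .., "z": .., "wx": .., "wy": .., "wz": .., "gripper": ..}, ...]. A call has 1 to 12 rows; each row shifts and turns the commanded pose from where the row before left it, along the tool's axes as they then stand; what a row does not reach is not made up. A row lasts 1/8 s, in which the tool goes at most 62.5 mm and 10.7 degrees, less where a joint would pass 70% of its speed; a pose out of reach is approached as far as the arm can. A call is refused whole if a number of a shift passes 0.0625 or a number of a turn 0.188, either way. A call with a gripper value outside its range is refused whole. The fingers move at their own pace and stop on an object; FORCE is the grip in N (left out, the last holds). Time passes only in rows, so rows that do not move let the fingers close. It gives the time, the measured TCP pose, the force, the opening and the grip force at its end, in the units of the state.
- read_state(): the state, without advancing time (a new reading comes with each control period).
- capture(name): name is "side" or "top" or "wrist"; returns the picture (420x560x3 uint8, red, green, blue); there is no depth.
- camera_model(name): a dict with "fov_y" (degrees; the focal length in pixels is half the picture's height over the tangent of half this angle, whatever the lens; pixels are square), "cx", "cy" (the principal point, pixels), "distortion" ([k1, k2, p1, p2, k3] as OpenCV has them; the pictures are not rectified), "world_from_camera" (4x4, takes a point from camera to world coordinates); the wrist camera has in their place "mount" (4x4, takes a point from camera to tool coordinates, whose origin is the TCP and whose axes are the flange's). Camera axes: x right, y down, z forward; pixel columns grow to the right and rows downward; lengths in m; the calibration is good to about 2 mm. A picture is of the moment at which its call begins: read the wrist's pose just before it. camera_model takes no time and is no camera call.
- job_done(): hands the job in; it is judged then, once.
The state is a dict: "clock": time; "q": joint angles; "dq": joint speeds; "effort": joint torques, N m; "position": TCP position; "tool_rot": TCP orientation; "ft_force": force on the tool from outside, world axes, zero at the start; "torque": the same for the moment, N m; "width": finger opening in m; "finger_force": force on a finger pad.
Only numpy, scipy, OpenCV 4.12 (cv2) and the standard library are available. Lean on these libraries where they do the work, as an engineer would, in place of code of your own. Each camera call takes 0.05 s, during which the arm holds its last target. There are 200 camera calls.

### The job

The transformer in the open power-supply chassis stands a little way off the finned side wall: pack that gap for gluing. Take the flat packing leaves from the black rack and stand them one by one upright on the chassis floor in the gap, in front of the core, until what is left is a gap that the wedge can close; then push the wedge, thin end down, well into that remaining gap at the middle of the core until you feel it go firmly tight, without hammering it. Finish still gripping the wedge upright and pressing it down so that the stack stays clamped between core and wall; a leaf that is not needed stays in the rack, and the other things on the bench stay where they are.

Things in the scene. Friction and masses are not known exactly. Their poses are not given: they have to be found in the camera images.
- chassis: Open power-supply chassis, fixed: aluminium tray 220 mm (its x) by 200 mm (its y), open at both x ends. Origin: centre of the underside, on the bench; z up. The chassis floor is 10 mm above the origin. On the -y half are a green board and its components, up to 55 mm high. The finned side wall runs along x on the +y side.
- side_wall: The finned aluminium side wall of the chassis, 220 mm long, 20 mm thick with its fins (inner face at y = +95 mm of the chassis, fins outside), its top 48 mm above the chassis floor (58 mm above the bench). Rigid. Its frame is the frame of the chassis.
- wall_face (a point): Middle of the top edge of the side wall's flat inner face, 58 mm above the bench. Axes as the chassis: y is the normal of the face, +y points into the wall; the gap lies on its -y side.
- transformer: Transformer fixed in the chassis, axes parallel to the chassis. Steel core 75 mm (y) by 60 mm (x), 48 mm high, level with the wall's top; yellow winding sticks out 15 mm at both x ends. Origin: centre of the core's underside, on the chassis floor. Rigid. Distance between core and side wall differs from unit to unit, 14 to 24 mm.
- core_face (a point): Point on the flat core face that looks at the side wall (transformer y = +37.5 mm), at the middle of its 60 mm width, on its top edge, 48 mm above the chassis floor. +y points across the gap to the wall. The gap width is the y distance from here to wall_face.
- rack: Black block 110 mm (x) by 104 mm (y), 30 mm high, fixed. Origin: centre of its underside. Three slots along its x, 22 mm deep (slot bottoms 8 mm above the bench), at y = -32, 0 and +32 mm: the leaves stand in the slots at -32 and 0 (which is which varies, 0.8 mm play per side), the wedge in the tapered slot at +32.
- leaf_a: Flat packing leaf of pale board, 6 mm thick (y), 46 g: body 76 mm wide (x) and 46 mm high, with one tab 24 mm wide that rises 28 mm above the body at its +x end (x = 14 to 38 mm, top 74 mm above the underside). Origin: centre of the body's underside; z up. Grip the tab across its 24 mm width (along x) from above.
- leaf_b: As leaf_a, but its tab is at the -x end (x = -38 to -14 mm), so that with both leaves in the gap, x axes alike, the tabs stand at the two far ends with 28 mm clear between them: open the fingers only a little there. The thickness of a leaf fits side by side with the other, or one leaf at either side of the gap.
- wedge: Wedge of the same board, 24 mm wide (x), 100 mm long (z), 50 g, tapering alike on both sides: 3 mm thick at the thin end (its last 8 mm narrow to a 2 mm nose), 0.21 mm thicker per mm of height up to 16.4 mm at 64 mm, then a straight handle 16.4 by 24 mm up to 100 mm. Origin: centre of the thin end (the bottom); z up.
- wedge_head (a point): Centre of the top of the wedge's handle, 100 mm above its thin end. Grip the top 25 mm: they stay above the leaf tabs. A downward push of 10 to 15 N makes the wedge tight. Standing on the chassis floor it is 13 mm thick at the wall's top: it closes a remaining gap of 6 to 12.5 mm well; in a wider one it reaches the floor loose and another leaf is needed.
- spool_a: Spool of solder wire, 60 mm diameter, 52 mm high; leave alone.
- spool_b: Spool of copper wire, 60 mm diameter, 52 mm high; leave alone.
- tape_roll: Roll of amber tape lying flat, 72 mm diameter, 20 mm high; leave alone.
- flux_jar: Amber jar with black cap, 52 mm diameter, 55 mm high; leave alone.
- screwdriver: Screwdriver, 190 mm long, lying on the bench; leave alone.
- brush: Small brush, 160 mm long, lying on the bench; leave alone.
There are look-alikes about, which are no part of the job. Leave any orange or yellow look-alike of the leaf_a alone. There is more than one size of the wedge; the one meant has the size given above.

How it is judged:
On the way:
1. a packing leaf stands upright in the gap on the chassis floor and has been let go ((((z of leaf_a in the frame of chassis between 0.006 and 0.014 m and y of leaf_a in the frame of chassis between 0.065 and 0.096 m and x of leaf_a in the frame of core_face between -0.025 and 0.025 m and angle between leaf_a's own z axis and vertical below 0.12 rad) and contact force between the fingers and leaf_a below 0.3 N) or ((z of leaf_b in the frame of chassis between 0.006 and 0.014 m and y of leaf_b in the frame of chassis between 0.065 and 0.096 m and x of leaf_b in the frame of core_face between -0.025 and 0.025 m and angle between leaf_b's own z axis and vertical below 0.12 rad) and contact force between the fingers and leaf_b below 0.3 N))), for 0.2 s.
At the end, for the whole second after the job is handed in: Wedge gripped (over 3 N), upright (0.12 rad), square to the gap (0.15 rad), within 20 mm of core middle, thin end at least 10 mm below the wall top; core and wall each feel over 3 N. Each leaf stands in the rack or upright on the chassis floor within 25 mm of core middle, at least one there (contact force between each of transformer, side_wall and anything else above 3 N and contact force between the fingers and wedge above 3 N and angle between wedge's own z axis and vertical below 0.12 rad and angle between the x axis of wedge and the x axis of chassis, either way round below 0.15 rad and x of wedge in the frame of core_face between -0.02 and 0.02 m and y of wedge in the frame of chassis between 0.065 and 0.095 m and z of wedge in the frame of chassis between 0.0095 and 0.048 m and linear speed of wedge below 0.01 m/s and ((z of leaf_a in the frame of chassis between 0.006 and 0.014 m and y of leaf_a in the frame of chassis between 0.065 and 0.096 m and x of leaf_a in the frame of core_face between -0.025 and 0.025 m and angle between leaf_a's own z axis and vertical below 0.12 rad) or (z of leaf_b in the frame of chassis between 0.006 and 0.014 m and y of leaf_b in the frame of chassis between 0.065 and 0.096 m and x of leaf_b in the frame of core_face between -0.025 and 0.025 m and angle between leaf_b's own z axis and vertical below 0.12 rad)) and ((z of leaf_a in the frame of chassis between 0.006 and 0.014 m and y of leaf_a in the frame of chassis between 0.065 and 0.096 m and x of leaf_a in the frame of core_face between -0.025 and 0.025 m and angle between leaf_a's own z axis and vertical below 0.12 rad) or (z of leaf_a in the frame of rack between 0.003 and 0.016 m and x of leaf_a in the frame of rack between -0.05 and 0.05 m and y of leaf_a in the frame of rack between -0.05 and 0.05 m)) and ((z of leaf_b in the frame of chassis between 0.006 and 0.014 m and y of leaf_b in the frame of chassis between 0.065 and 0.096 m and x of leaf_b in the frame of core_face between -0.025 and 0.025 m and angle between leaf_b's own z axis and vertical below 0.12 rad) or (z of leaf_b in the frame of rack between 0.003 and 0.016 m and x of leaf_b in the frame of rack between -0.05 and 0.05 m and y of leaf_b in the frame of rack between -0.05 and 0.05 m))); the arm keeps its last pose, push and grip.
It fails at once if the core or the wall is hammered: more than 60 N on the transformer (contact force between transformer and anything else above 60 N).
It fails at once if another thing on the bench is shoved more than 30 mm (distance of any of spool_a, spool_b, tape_roll, flux_jar, screwdriver, brush from where it was at the start of the episode above 0.03 m).
It also fails if it takes over 72 s, if anything falls off the work surface, if the arm or the gripper's body presses on something with over 40 N, if the wrist force passes 120 N, or if a joint passes its speed limit or range.

## Working session

There is one attempt and no reset: what is moved stays moved. The work goes in short steps, Python scripts to look and compute and a shell command to move; the robot and the scene stay as the last step left them, time stands still between calls to the robot, and variables do not carry over. Pictures are saved under pics/ and viewed, at most 10 in all, crops included, and the job is handed in when it is done.

```bash
mkdir -p pics; cat > h.py <<'E'
from workcell import *
import numpy as np, cv2
from scipy.spatial.transform import Rotation as R
def K(n):
    m=camera_model(n); f=210/np.tan(np.radians(m["fov_y"])/2)
    return m,np.array([[f,0,m["cx"]],[0,f,m["cy"]],[0,0,1]]),np.array(m["distortion"],float)
def T(n,s=None):
    m=camera_model(n)
    if n!="wrist": return np.array(m["world_from_camera"])
    s=s or read_state(); t=np.eye(4); t[:3,:3]=R.from_rotvec(s["tool_rot"]).as_matrix(); t[:3,3]=s["position"]
    return t@np.array(m["mount"])
def rays(n,px,t):
    m,k,d=K(n); u=cv2.undistortPoints(np.array(px,float).reshape(-1,1,2),k,d)[:,0]
    return t[:3,3],np.c_[u,np.ones(len(u))]@t[:3,:3].T
def onz(n,px,z,t):
    o,r=rays(n,px,t); return o+r*((z-o[2])/r[:,2])[:,None]
def proj(n,P,t):
    m,k,d=K(n); i=np.linalg.inv(t); return cv2.projectPoints(np.array(P,float).reshape(-1,1,3),cv2.Rodrigues(i[:3,:3])[0],i[:3,3],k,d)[0][:,0]
def snap(n,f):
    s=read_state(); t=T(n,s); im=capture(n); cv2.imwrite("pics/"+f+".png",im[:,:,::-1]); np.save("pics/"+f+".npy",t); return im,t
E
python3 - <<'E'
from h import *
for n in("top","side","wrist"):
    im,t=snap(n,n+"0"); print(n,camera_model(n)["fov_y"],t.round(3).tolist())
s=read_state(); print(s)
E
```

```text
top 55.384260959831025 [[-0.024, -0.992, 0.122, 0.416], [-1.0, 0.024, -0.003, -0.002], [-0.0, -0.122, -0.993, 1.181], [0.0, 0.0, 0.0, 1.0]]
side 56.63873859734119 [[0.945, -0.241, 0.221, 0.338], [-0.327, -0.727, 0.604, -0.571], [0.015, -0.643, -0.766, 0.8], [0.0, 0.0, 0.0, 1.0]]
wrist 70.31910357137436 [[0.312, 0.9, 0.304, 0.124], [0.95, -0.295, -0.102, 0.643], [-0.002, 0.321, -0.947, 0.383], [0.0, 0.0, 0.0, 1.0]]
{'clock': 0.15, 'q': array([-1.31921642,  0.53697413, -0.00443724,  1.53859777,  0.00260497,
        1.06729455, -0.07120765]), 'dq': array([ 0.0002253 , -0.00190166, -0.00054553, -0.00042525, -0.00010773,
       -0.00090226,  0.00207399]), 'effort': array([ 9.10869003e-04, -5.71324933e+01,  9.91622396e-01, -2.51824844e+01,
       -5.61362039e-02,  1.51994568e-02,  1.07501387e-04]), 'position': array([0.20296565, 0.61702727, 0.2380709 ]), 'tool_rot': array([-4.96953160e-01, -3.10193567e+00,  1.98554742e-03]), 'ft_force': array([-1.10679597, -0.80387282, -0.83193117]), 'torque': array([ 0.00224709, -0.00258581, -0.03643395]), 'finger_force': 0.0, 'width': 0.08813155118709678}
```

View pics/top0.png

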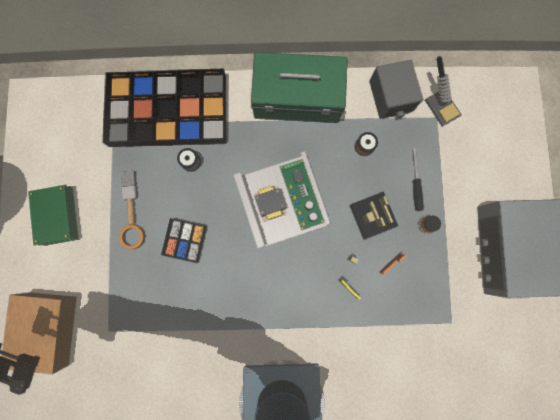

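View pics/side0.png

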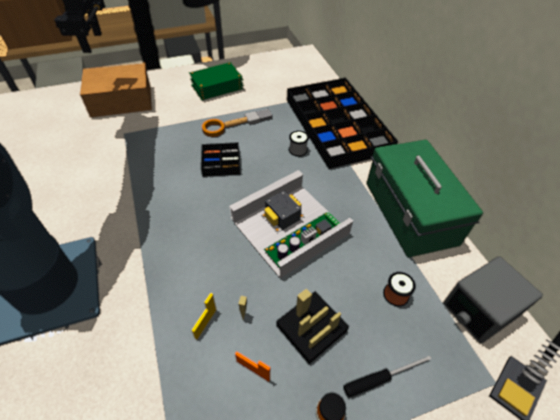

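Top view: chassis centred near (282,200), with its board to the right, so its finned wall (+y) is on the left at about (253,210). The rack is near (374,216). The orange and yellow look-alikes and a small wedge lie around (393,263), (350,288) and (353,259).

```bash
python3 - <<'E'
from h import *
t=np.load("pics/top0.npy")
print(onz("top",[[352,206],[380,193],[397,223],[368,238]],.03,t).round(3))
print(onz("top",[[236,175],[305,153],[328,226],[261,247]],.05,t).round(3))
print(onz("top",[[282,200],[374,216]],.03,t).round(3))
im=cv2.imread("pics/top0.png")[135:260,225:410]; cv2.imwrite("pics/c0.png",cv2.resize(im,None,fx=4.2,fy=4.2,interpolation=cv2.INTER_CUBIC))
m=camera_model("wrist"); print(np.round(m["mount"],3).tolist())
E
```

```text
[[ 0.556 -0.22   0.03 ]
 [ 0.592 -0.304  0.03 ]
 [ 0.503 -0.349  0.03 ]
 [ 0.462 -0.262  0.03 ]]
[[ 0.651  0.113  0.05 ]
 [ 0.711 -0.087  0.05 ]
 [ 0.498 -0.146  0.05 ]
 [ 0.443  0.045  0.05 ]]
[[ 0.578 -0.017  0.03 ]
 [ 0.525 -0.283  0.03 ]]
[[0.001, -0.947, -0.321, 0.083], [1.0, 0.001, -0.0, 0.0], [0.0, -0.321, 0.947, -0.145], [0.0, 0.0, 0.0, 1.0]]
```

View pics/c0.png

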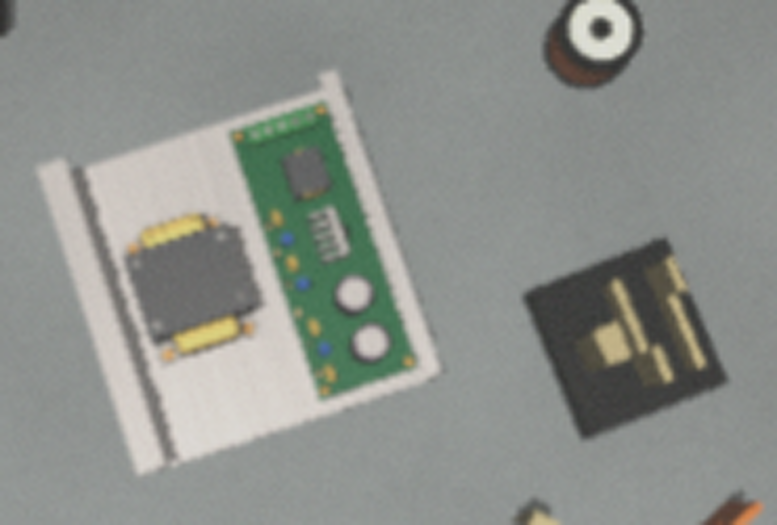

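```bash
cat >> h.py <<'E'
def plan(p,yawdeg):
    "tool down, tool y at yawdeg; prints turn (tool rotvec), then shift in the final tool frame"
    a=np.radians(yawdeg); y=np.array([np.cos(a),np.sin(a),0]); z=np.array([0,0,-1.]); G=np.c_[np.cross(y,z),y,z]
    s=read_state(); C=R.from_rotvec(s["tool_rot"]).as_matrix(); d=np.array(p)-s["position"]
    print("turn",R.from_matrix(C.T@G).as_rotvec().round(4),"shift final",(G.T@d).round(4),"shift now",(C.T@d).round(4))
E
python3 -c "
from h import *
plan([.545,-.33,.2],23.5)"
```

```text
turn [-1.100e-03  6.000e-04  8.429e-01] shift final [-1.0049 -0.064   0.0381] shift now [-0.6208 -0.7927  0.0391]
```

```bash
python3 -m creep '[{"wz":0.168,"y":0.02},{"wz":0.168,"y":0.02},{"wz":0.168,"y":0.02},{"wz":0.168,"y":0.02},{"wz":0.171,"y":0.02},{"x":-0.06},{"x":-0.06},{"x":-0.06},{"x":-0.06},{"x":-0.06},{"x":-0.06},{"x":-0.06}]'; python3 -m creep '[{"x":-0.06},{"x":-0.06},{"x":-0.06},{"x":-0.06},{"x":-0.06},{"x":-0.06},{"x":-0.06},{"x":-0.06}]';python3 -c "
from h import *
plan([.545,-.33,.2],23.5)"
```

```text
turn [-1.100e-03  6.000e-04  8.429e-01] shift final [-1.0049 -0.064   0.0381] shift now [-0.6208 -0.7927  0.0391]invalid input
invalid input
```

```bash
python3 -m creep '[{"x":0,"y":0.02,"z":0,"wx":0,"wy":0,"wz":0.168,"gripper":0.088}]'
```

```text
clock: 0.28
position: [0.2093, 0.6357, 0.2385]
tool_rot: [-0.761, -3.048, 0.002]
ft_force: [0.8, 0.6, 0.2]
width: 0.0879
finger_force: 0.0
```

```bash
python3 -m creep '[{"y":0.02,"wz":0.168,"gripper":0.088},{"y":0.02,"wz":0.168,"gripper":0.088}]' || python3 -m creep '[{"x":0,"y":0.02,"z":0,"wx":0,"wy":0,"wz":0.168},{"x":0,"y":0.02,"z":0,"wx":0,"wy":0,"wz":0.168}]'
```

```text
invalid input
invalid input
```

All keys are needed.

```bash
python3 -m creep '[{"x":0,"y":0.02,"z":0,"wx":0,"wy":0,"wz":0.168,"gripper":0.088},{"x":0,"y":0.02,"z":0,"wx":0,"wy":0,"wz":0.168,"gripper":0.088},{"x":0,"y":0.02,"z":0,"wx":0,"wy":0,"wz":0.168,"gripper":0.088},{"x":0,"y":0.02,"z":0,"wx":0,"wy":0,"wz":0.171,"gripper":0.088},{"x":-0.06,"y":0,"z":0,"wx":0,"wy":0,"wz":0,"gripper":0.088},{"x":-0.06,"y":0,"z":0,"wx":0,"wy":0,"wz":0,"gripper":0.088},{"x":-0.06,"y":0,"z":0,"wx":0,"wy":0,"wz":0,"gripper":0.088},{"x":-0.06,"y":0,"z":0,"wx":0,"wy":0,"wz":0,"gripper":0.088},{"x":-0.06,"y":0,"z":0,"wx":0,"wy":0,"wz":0,"gripper":0.088},{"x":-0.06,"y":0,"z":0,"wx":0,"wy":0,"wz":0,"gripper":0.088},{"x":-0.06,"y":0,"z":0,"wx":0,"wy":0,"wz":0,"gripper":0.088},{"x":-0.06,"y":0,"z":0,"wx":0,"wy":0,"wz":0,"gripper":0.088}]';python3 -c "
from h import *
plan([.545,-.33,.2],23.5)"
```

```text
clock: 1.78
position: [0.454, 0.2525, 0.2388]
tool_rot: [1.722, 2.627, 0.0]
ft_force: [1.3, 1.1, -0.4]
width: 0.0881
finger_force: 0.0
turn [ 0.0002 -0.0001  0.0001] shift final [-0.5705 -0.1488  0.0388] shift now [-0.5705 -0.1489  0.0387]
```

```bash
python3 -m creep '[{"x":-0.06,"y":0,"z":0.01,"wx":0,"wy":0,"wz":0,"gripper":0.088},{"x":-0.06,"y":0,"z":0.01,"wx":0,"wy":0,"wz":0,"gripper":0.088},{"x":-0.06,"y":0,"z":0.01,"wx":0,"wy":0,"wz":0,"gripper":0.088},{"x":-0.06,"y":0,"z":0.01,"wx":0,"wy":0,"wz":0,"gripper":0.088},{"x":0,"y":0,"z":0,"wx":0,"wy":0,"wz":0,"gripper":0.088},{"x":0,"y":0,"z":0,"wx":0,"wy":0,"wz":0,"gripper":0.088}]';python3 -c "
from h import *
im,t=snap('wrist','ch1');print(t.round(3).tolist());plan([.545,-.33,.2],23.5)"
```

```text
clock: 2.52
position: [0.5489, 0.0348, 0.1984]
tool_rot: [-1.722, -2.626, 0.0]
ft_force: [0.2, 0.8, -0.5]
width: 0.0881
finger_force: 0.0
[[0.917, 0.378, 0.127, 0.516], [0.399, -0.868, -0.295, 0.112], [-0.001, 0.321, -0.947, 0.343], [0.0, 0.0, 0.0, 1.0]]
turn [-0.0002 -0.0009  0.0016] shift final [-0.3339 -0.1494 -0.0014] shift now [-0.3337 -0.1499 -0.0017]
```

View pics/ch1.png

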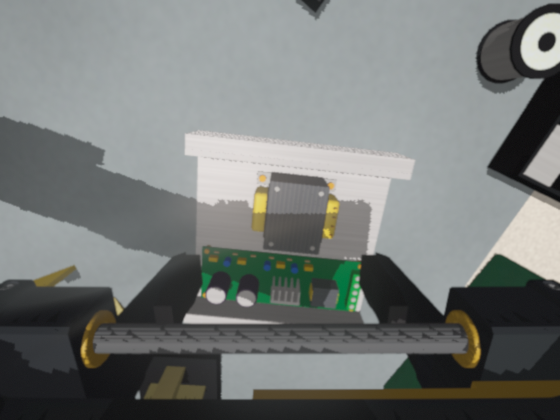

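The wall's inner top edge runs from about (196,156) to (412,180). The core top has corners at about (268,173), (331,181), (322,250) and (263,245). The gap is the pale strip between them.

```bash
python3 - <<'E'
from h import *
t=np.load("pics/ch1.npy")
P=onz("wrist",[[196,156],[412,180],[268,173],[331,181],[322,250],[263,245]],.058,t);print(P.round(4))
g=cv2.GaussianBlur(cv2.cvtColor(cv2.imread("pics/ch1.png"),6),(3,3),0).astype(np.float32)
c=(P[2]+P[3])/2
a=np.radians(18); ex=np.array([np.cos(a),np.sin(a),0]); ey=np.array([-np.sin(a),np.cos(a),0])
v=np.arange(-.02,.05,.001)
for u in(-.02,-.01,0,.01,.02):
    p=proj("wrist",c+u*ex+v[:,None]*ey,t).astype(np.float32)
    I=cv2.remap(g,p[:,:1],p[:,1:],1)[:,0]
    print(u,I.astype(int).tolist())
im=cv2.imread("pics/ch1.png")[115:265,180:420]; cv2.imwrite("pics/c1.png",cv2.resize(im,None,fx=3.3,fy=3.3,interpolation=cv2.INTER_CUBIC))
E
```

```text
[[ 0.4589  0.0411  0.058 ]
 [ 0.6599  0.1032  0.058 ]
 [ 0.5281  0.0533  0.058 ]
 [ 0.5877  0.0706  0.058 ]
 [ 0.6125  0.      0.058 ]
 [ 0.553  -0.0195  0.058 ]]
-0.02 [130, 131, 133, 141, 158, 176, 184, 179, 164, 148, 137, 134, 131, 123, 110, 100, 96, 96, 95, 95, 95, 102, 127, 168, 200, 213, 215, 215, 213, 208, 205, 209, 212, 213, 213, 213, 214, 215, 216, 215, 214, 214, 214, 214, 214, 216, 217, 216, 214, 206, 194, 188, 187, 185, 177, 170, 169, 169, 169, 169, 169, 169, 169, 169, 169, 169, 169, 169, 169, 169]
-0.01 [127, 127, 128, 128, 128, 129, 129, 129, 129, 129, 130, 130, 127, 118, 105, 95, 93, 93, 93, 93, 93, 100, 129, 171, 201, 211, 214, 213, 211, 207, 206, 209, 211, 211, 211, 211, 212, 214, 214, 213, 212, 212, 212, 212, 213, 214, 215, 215, 213, 204, 194, 190, 190, 185, 177, 172, 170, 170, 170, 170, 170, 170, 170, 170, 170, 170, 169, 169, 169, 169]
0 [125, 126, 126, 126, 126, 127, 128, 128, 128, 128, 128, 129, 125, 116, 101, 91, 89, 89, 90, 90, 91, 100, 133, 177, 203, 211, 213, 212, 203, 195, 198, 205, 210, 210, 210, 210, 211, 213, 213, 212, 210, 210, 211, 211, 212, 213, 214, 214, 213, 207, 197, 191, 186, 182, 176, 172, 170, 170, 170, 169, 169, 169, 169, 168, 168, 168, 168, 167, 167, 168]
0.01 [124, 124, 125, 125, 126, 126, 126, 126, 126, 126, 125, 125, 122, 112, 98, 89, 87, 87, 88, 88, 89, 104, 141, 183, 205, 212, 213, 211, 204, 197, 200, 206, 209, 209, 210, 210, 211, 212, 212, 210, 209, 209, 209, 210, 210, 212, 212, 212, 209, 201, 195, 191, 189, 183, 175, 171, 170, 170, 170, 170, 170, 169, 168, 168, 168, 168, 169, 169, 169, 169]
0.02 [121, 122, 124, 130, 139, 147, 148, 142, 132, 126, 124, 123, 119, 108, 94, 86, 85, 85, 86, 86, 87, 104, 143, 186, 206, 212, 213, 212, 205, 199, 202, 206, 208, 208, 209, 209, 211, 211, 210, 209, 207, 207, 208, 208, 209, 210, 211, 211, 207, 198, 192, 191, 187, 181, 175, 172, 171, 171, 171, 170, 170, 170, 170, 170, 169, 169, 169, 168, 168, 168]
```

View pics/c1.png

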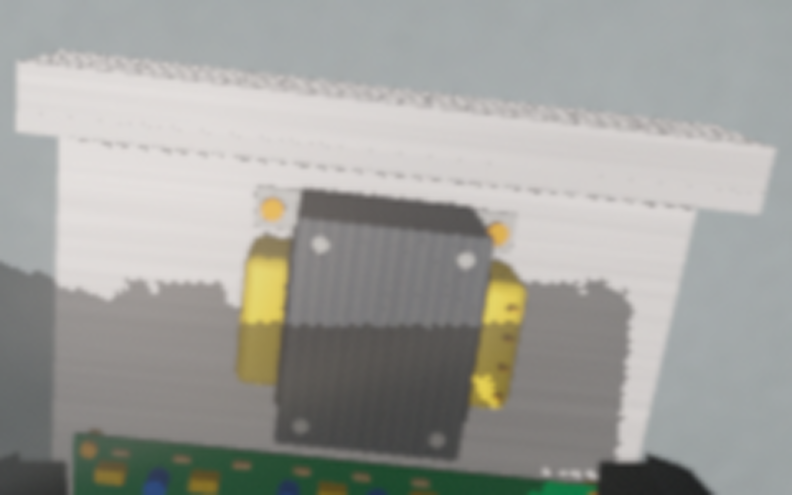

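The strip profile puts the core top edge at index 14 and the wall's inner top edge at index 29–29.5. The outer edge is at 49.5, which matches the 20 mm wall. The gap is therefore about 15 mm: one leaf leaves about 9 mm for the wedge. Next, the rack.

```bash
python3 -m creep '[{"x":-0.06,"y":-0.03,"z":0,"wx":0,"wy":0,"wz":0,"gripper":0.088},{"x":-0.06,"y":-0.03,"z":0,"wx":0,"wy":0,"wz":0,"gripper":0.088},{"x":-0.06,"y":-0.03,"z":0,"wx":0,"wy":0,"wz":0,"gripper":0.088},{"x":-0.06,"y":-0.03,"z":0,"wx":0,"wy":0,"wz":0,"gripper":0.088},{"x":-0.06,"y":-0.03,"z":0,"wx":0,"wy":0,"wz":0,"gripper":0.088},{"x":-0.034,"y":0,"z":0,"wx":0,"wy":0,"wz":0,"gripper":0.06},{"x":0,"y":0,"z":0,"wx":0,"wy":0,"wz":0,"gripper":0.06},{"x":0,"y":0,"z":0,"wx":0,"wy":0,"wz":0,"gripper":0.06}]';python3 -c "
from h import *
im,t=snap('wrist','rk1')
t1=np.load('pics/ch1.npy')
print(onz('wrist',[[270,182.3],[329.1,186.8]],.058,t1))"
```

```text
clock: 3.58
position: [0.5467, -0.3063, 0.1985]
tool_rot: [-1.718, -2.629, -0.002]
ft_force: [0.2, 0.1, 0.2]
width: 0.0611
finger_force: 0.0
[[0.53351511 0.04557997 0.058     ]
 [0.58859609 0.06463704 0.058     ]]
```

View pics/rk1.png

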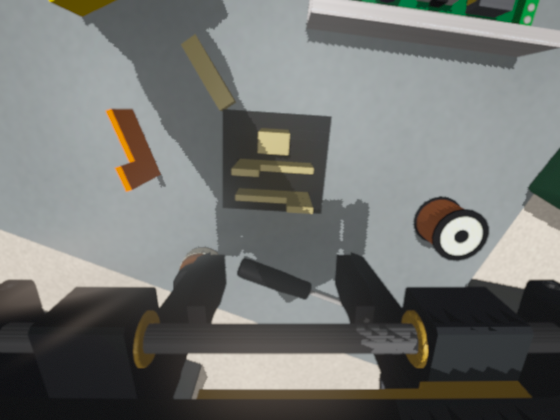

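Rack view: the wedge top is near (273,140). The middle-slot leaf has its tab at the left, near (245,169), so it is leaf_b. The slot at -32 has its tab at the right, near (300,208), so it is leaf_a, and that is the one I'll take.

```bash
python3 - <<'E'
from h import *
im=cv2.imread("pics/rk1.png")[100:220,210:345]; cv2.imwrite("pics/c2.png",cv2.resize(im,None,fx=5,fy=5,interpolation=cv2.INTER_CUBIC))
t=np.load("pics/rk1.npy")
r=onz("wrist",[[223,110],[330,117],[322,213],[219,208]],.03,t)
print(r.round(4),r.mean(0)); d=np.diff(r[[0,1,2,3,0]],axis=0); print(np.linalg.norm(d,axis=1),np.degrees(np.arctan2(d[:,1],d[:,0])))
E
```

```text
[[ 0.4612 -0.2528  0.03  ]
 [ 0.562  -0.2159  0.03  ]
 [ 0.5998 -0.3108  0.03  ]
 [ 0.4928 -0.3513  0.03  ]] [ 0.5289737  -0.28269022  0.03      ]
[0.10731985 0.10215823 0.11443152 0.10348883] [  20.12242984  -68.27399205 -159.23491428  107.77118738]
```

View pics/c2.png

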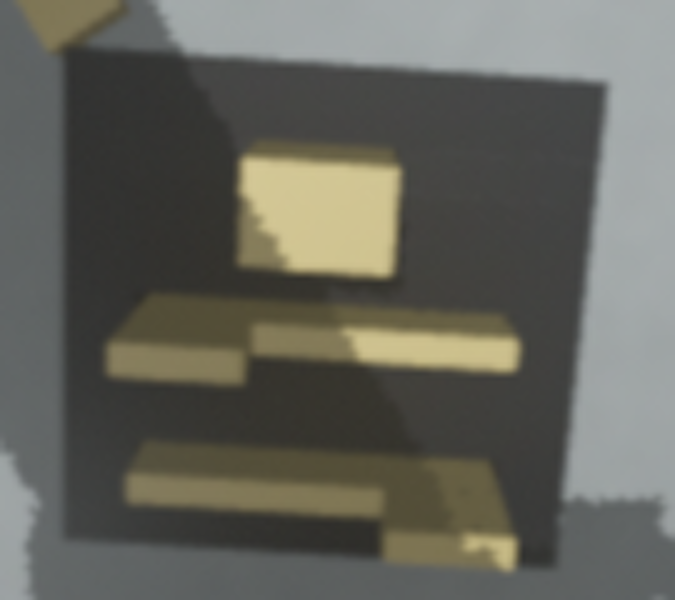

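```bash
python3 - <<'E'
from h import *
t=np.load("pics/rk1.npy")
f=lambda q,z:onz("wrist",np.array(q)/5+[210,100],z,t)
def rep(n,q,z):
    r=f(q,z); d=np.diff(r[[0,1,2,3,0]],axis=0); print(n,r.mean(0).round(4),np.linalg.norm(d,axis=1).round(4),np.degrees(np.arctan2(d[:,1],d[:,0])).round(1)); return r.mean(0)
a=rep("tabA",[(384,533),(518,537),(516,571),(383,563)],.082)
b=rep("tabB",[(107,343),(246,349),(244,385),(106,377)],.082)
w=rep("wedge",[(241,156),(401,164),(397,278),(236,267)],.108)
for yaw in (20,20.5,21):
    y=np.radians(yaw); e=np.array([np.cos(y),np.sin(y)]); n=np.array([-e[1],e[0]])
    c=np.array([.529,-.2827]); print(yaw,[((p[:2]-c)@e, (p[:2]-c)@n) for p in(a,b,w)])
plan([a[0],a[1],.12],20.5)
E
```

```text
tabA [ 0.5657 -0.303   0.082 ] [0.0247 0.0067 0.0248 0.0059] [  21.9  -67.5 -159.9  112.3]
tabB [ 0.5063 -0.2908  0.082 ] [0.0246 0.0065 0.0246 0.0061] [  21.2  -70.7 -159.7  109.1]
wedge [ 0.5188 -0.2544  0.108 ] [0.0245 0.0174 0.0253 0.0169] [  20.9  -67.8 -160.2  109.7]
20 [(np.float64(0.02753771062345746), np.float64(-0.03166335034071864)), (np.float64(-0.02411420090918763), np.float64(0.00020486909114259124)), (np.float64(0.00013991553204229702), np.float64(0.03011810715611272))]
20.5 [(np.float64(0.02726035072107144), np.float64(-0.03190245350665914)), (np.float64(-0.024111494916910677), np.float64(0.0004152947206043017)), (np.float64(0.0004027369357292091), np.float64(0.030115739373022112))]
21 [(np.float64(0.026980914837435283), np.float64(-0.032139127177249746)), (np.float64(-0.024106952740944352), np.float64(0.000625688723765159)), (np.float64(0.000665527669439208), np.float64(0.030111078159780424))]
turn [ 0.0005 -0.0016  0.0555] shift final [-0.0038  0.0189  0.0785] shift now [-0.0049  0.0187  0.0785]
```

```bash
python3 -m creep '[{"x":-0.004,"y":0.019,"z":0.0,"wx":0,"wy":-0.002,"wz":0.05,"gripper":0.045},{"x":0,"y":0,"z":0.05,"wx":0,"wy":0,"wz":0,"gripper":0.045},{"x":0,"y":0,"z":0.04,"wx":0,"wy":0,"wz":0,"gripper":0.045},{"x":0,"y":0,"z":0.0,"wx":0,"wy":0,"wz":0,"gripper":0.045},{"x":0,"y":0,"z":0.025,"wx":0,"wy":0,"wz":0,"gripper":0.045},{"x":0,"y":0,"z":0.0,"wx":0,"wy":0,"wz":0,"gripper":0.045},{"x":0,"y":0,"z":0.0,"wx":0,"wy":0,"wz":0,"gripper":0.045}]' 20; python3 -c "
from h import *
plan([.5657,-.303,.059],20.8)"
```

```text
clock: 4.5
position: [0.5662, -0.3053, 0.0857]
tool_rot: [1.785, 2.581, -0.001]
ft_force: [0.3, 0.6, 0.7]
width: 0.0451
finger_force: 0.0
turn [ 0.0018  0.0035 -0.0024] shift final [0.0024 0.0004 0.0267] shift now [0.0025 0.0003 0.0267]
```

```bash
python3 -m creep '[{"x":0.0025,"y":0,"z":0.012,"wx":0.001,"wy":0.003,"wz":0,"gripper":0.045},{"x":0,"y":0,"z":0.0145,"wx":0,"wy":0,"wz":0,"gripper":0.045},{"x":0,"y":0,"z":0,"wx":0,"wy":0,"wz":0,"gripper":0.045},{"x":0,"y":0,"z":0,"wx":0,"wy":0,"wz":0,"gripper":0.015},{"x":0,"y":0,"z":0,"wx":0,"wy":0,"wz":0,"gripper":0.015},{"x":0,"y":0,"z":0,"wx":0,"wy":0,"wz":0,"gripper":0.015},{"x":0,"y":0,"z":0,"wx":0,"wy":0,"wz":0,"gripper":0.015},{"x":0,"y":0,"z":0,"wx":0,"wy":0,"wz":0,"gripper":0.015}]' 25; python3 -c "
from h import *
plan([.5657,-.303,.059],20.8)"
```

```text
clock: 5.5
position: [0.5645, -0.3031, 0.0575]
tool_rot: [-1.787, -2.583, 0.0]
ft_force: [0.0, -0.3, 2.2]
width: 0.0235
finger_force: 25.0
turn [-0.0005 -0.0005 -0.003 ] shift final [-0.0003  0.0012 -0.0015] shift now [-0.0003  0.0012 -0.0015]
```

```bash
python3 -m creep '[{"x":0,"y":0,"z":-0.02,"wx":0,"wy":0,"wz":0,"gripper":0.015},{"x":0,"y":0,"z":-0.04,"wx":0,"wy":0,"wz":0,"gripper":0.015},{"x":0,"y":0,"z":-0.06,"wx":0,"wy":0,"wz":0,"gripper":0.015},{"x":0,"y":0,"z":-0.005,"wx":0,"wy":0,"wz":0,"gripper":0.015}]' 30; python3 -c "
from h import *
plan([.5834,.0714,.182],17.2)"
```

```text
clock: 6.0
position: [0.5669, -0.3048, 0.1882]
tool_rot: [1.784, 2.577, 0.002]
ft_force: [-1.1, 0.6, -0.1]
width: 0.0234
finger_force: 30.0
turn [0.0056 0.0052 0.0594] shift final [0.3545 0.127  0.0062] shift now [0.3464 0.1478 0.0052]
```

```bash
python3 -m creep '[{"x":0,"y":0,"z":0,"wx":0.004,"wy":0.003,"wz":0.059,"gripper":0.015},{"x":0.058,"y":0.021,"z":0,"wx":0,"wy":0,"wz":0,"gripper":0.015},{"x":0.058,"y":0.021,"z":0,"wx":0,"wy":0,"wz":0,"gripper":0.015},{"x":0.058,"y":0.021,"z":0,"wx":0,"wy":0,"wz":0,"gripper":0.015},{"x":0.058,"y":0.021,"z":0,"wx":0,"wy":0,"wz":0,"gripper":0.015},{"x":0.058,"y":0.021,"z":0,"wx":0,"wy":0,"wz":0,"gripper":0.015},{"x":0.058,"y":0.021,"z":0,"wx":0,"wy":0,"wz":0,"gripper":0.015},{"x":0,"y":0,"z":0.03,"wx":0,"wy":0,"wz":0,"gripper":0.015},{"x":0,"y":0,"z":0.025,"wx":0,"wy":0,"wz":0,"gripper":0.015},{"x":0,"y":0,"z":0,"wx":0,"wy":0,"wz":0,"gripper":0.015},{"x":0,"y":0,"z":0,"wx":0,"wy":0,"wz":0,"gripper":0.015}]' 30; python3 -c "
from h import *
plan([.5834,.0714,.125],17.2)
im,t=snap('wrist','lf1');cv2.imwrite('pics/c3.png',cv2.resize(im[90:350,120:460,::-1],None,fx=2.2,fy=2.2,interpolation=cv2.INTER_CUBIC))"
```

```text
clock: 7.38
position: [0.5817, 0.0666, 0.1288]
tool_rot: [-1.861, -2.525, 0.002]
ft_force: [0.2, -0.8, -0.3]
width: 0.0233
finger_force: 30.0
turn [-0.0043 -0.0037  0.0003] shift final [0.0041 0.0031 0.0038] shift now [0.0041 0.0031 0.0038]
```

View pics/c3.png

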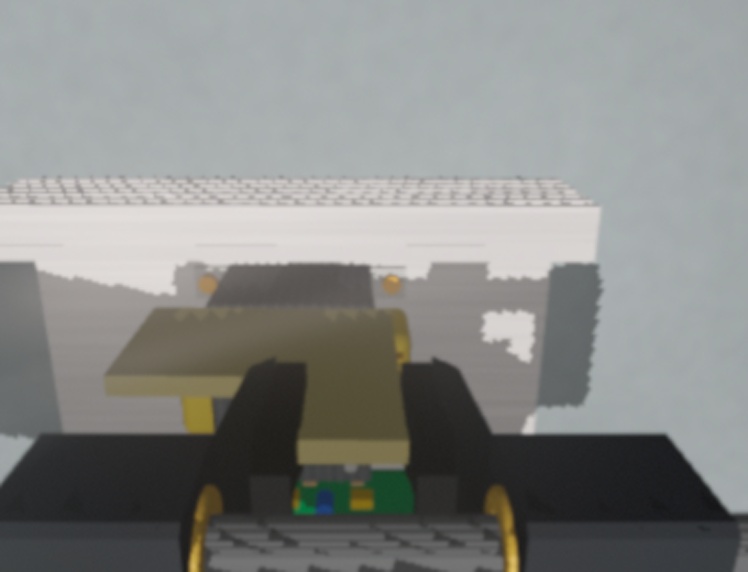

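The leaf hangs level, its bottom edge along crop row 310 (x 155–395). The wall's inner top edge is at crop row about 262, and the core face (dark) spans crop x about 210–372 at its bottom.

```bash
python3 - <<'E'
from h import *
t=np.load("pics/lf1.npy"); f=lambda q,z:onz("wrist",np.array(q)/2.2+[120,90],z,t)
s=read_state(); print(s["position"])
a=np.radians(17.2); ex=np.array([np.cos(a),np.sin(a),0]); ey=np.array([-np.sin(a),np.cos(a),0]); o=np.array([.5608,.0565,0])
loc=lambda P:np.c_[(P-o)@ex,(P-o)@ey].round(4)
print("wall edge",loc(f([(100,262),(300,262.5),(500,262)],.058)))
print("core face bottom",loc(f([(232,265),(372,266)],.010)))
print("leaf bottom front",loc(f([(155,310),(395,310)],s["position"][2]-.0495)))
print("leaf tab top",loc(f([(299,441),(408,441),(299,462),(408,462)],s["position"][2]+.0245)))
print("tcp",loc(s["position"][None]))
E
```

```text
[0.58195279 0.06658489 0.12908716]
wall edge [[-0.0649  0.015 ]
 [ 0.0047  0.015 ]
 [ 0.0741  0.0154]]
core face bottom [[-0.0285 -0.0021]
 [ 0.031  -0.0024]]
leaf bottom front [[-0.0403  0.006 ]
 [ 0.0367  0.0063]]
leaf tab top [[0.012  0.0067]
 [0.0352 0.0068]
 [0.0119 0.0014]
 [0.0354 0.0015]]
tcp [[0.0232 0.0034]]
```

```bash
python3 -m creep '[{"x":0.0045,"y":0.003,"z":0,"wx":-0.004,"wy":-0.003,"wz":0,"gripper":0.015},{"x":0,"y":0,"z":0,"wx":0,"wy":0,"wz":0,"gripper":0.015},{"x":0,"y":0,"z":0.015,"wx":0,"wy":0,"wz":0,"gripper":0.015},{"x":0,"y":0,"z":0.015,"wx":0,"wy":0,"wz":0,"gripper":0.015},{"x":0,"y":0,"z":0.01,"wx":0,"wy":0,"wz":0,"gripper":0.015},{"x":0,"y":0,"z":0.0,"wx":0,"wy":0,"wz":0,"gripper":0.015}]' 30; python3 -c "
from h import *
plan([.5834,.0714,.061],17.2)"
```

```text
clock: 8.18
position: [0.5819, 0.0718, 0.0866]
tool_rot: [-1.862, -2.527, 0.003]
ft_force: [0.0, 0.7, -0.4]
width: 0.0236
finger_force: 30.0
turn [-0.0034 -0.0009  0.0007] shift final [-0.0008  0.0014  0.0256] shift now [-0.0008  0.0014  0.0256]
```

```bash
python3 -m creep '[{"x":-0.001,"y":0.001,"z":0.012,"wx":-0.003,"wy":0,"wz":0,"gripper":0.015},{"x":0,"y":0,"z":0.008,"wx":0,"wy":0,"wz":0,"gripper":0.015},{"x":0,"y":0,"z":0.004,"wx":0,"wy":0,"wz":0,"gripper":0.015},{"x":0,"y":0,"z":0.0,"wx":0,"wy":0,"wz":0,"gripper":0.015},{"x":0,"y":0,"z":0.0,"wx":0,"wy":0,"wz":0,"gripper":0.015}]' 30; python3 -c "
from h import *
plan([.5834,.0714,.060],17.2)"
```

```text
clock: 8.8
position: [0.5842, 0.0714, 0.0642]
tool_rot: [1.863, 2.529, 0.004]
ft_force: [-0.1, -0.7, -0.1]
width: 0.0235
finger_force: 30.0
turn [ 0.0024 -0.0007  0.0008] shift final [ 0.0003 -0.0008  0.0042] shift now [ 0.0003 -0.0008  0.0042]
```

Now lower the last 4 mm and ease the leaf toward the core.

```bash
python3 -m creep '[{"x":-0.0025,"y":0,"z":0.002,"wx":0.002,"wy":0,"wz":0,"gripper":0.015},{"x":0,"y":0,"z":0.001,"wx":0,"wy":0,"wz":0,"gripper":0.015},{"x":0,"y":0,"z":0.001,"wx":0,"wy":0,"wz":0,"gripper":0.015},{"x":0,"y":0,"z":0.0,"wx":0,"wy":0,"wz":0,"gripper":0.015},{"x":0,"y":0,"z":0.0,"wx":0,"wy":0,"wz":0,"gripper":0.015}]' 30; python3 -c "
from h import *
plan([.5834,.0714,.060],17.2)"
```

```text
clock: 9.43
position: [0.5847, 0.0691, 0.0599]
tool_rot: [-1.863, -2.529, -0.001]
ft_force: [0.6, 0.6, 0.0]
width: 0.0235
finger_force: 30.0
turn [ 0.     -0.0008  0.0009] shift final [ 0.0026 -0.0006 -0.0001] shift now [ 0.0026 -0.0006 -0.    ]
```

```bash
python3 -m creep '[{"x":0,"y":0,"z":0,"wx":0,"wy":0,"wz":0,"gripper":0.026},{"x":0,"y":0,"z":0,"wx":0,"wy":0,"wz":0,"gripper":0.032},{"x":0,"y":0,"z":0,"wx":0,"wy":0,"wz":0,"gripper":0.045},{"x":0,"y":0,"z":0,"wx":0,"wy":0,"wz":0,"gripper":0.045},{"x":0,"y":0,"z":-0.02,"wx":0,"wy":0,"wz":0,"gripper":0.045},{"x":0,"y":0,"z":-0.04,"wx":0,"wy":0,"wz":0,"gripper":0.045},{"x":-0.03,"y":-0.03,"z":-0.06,"wx":0,"wy":0,"wz":0,"gripper":0.045},{"x":0,"y":0,"z":0,"wx":0,"wy":0,"wz":0,"gripper":0.045},{"x":0,"y":0,"z":0,"wx":0,"wy":0,"wz":0,"gripper":0.045}]'; python3 -c "
from h import *
plan([.5188,-.2544,.2],20.8)
im,t=snap('wrist','lf2');cv2.imwrite('pics/c4.png',cv2.resize(im[60:320,120:440,::-1],None,fx=2.2,fy=2.2,interpolation=cv2.INTER_CUBIC))"
```

```text
clock: 10.55
position: [0.568, 0.0376, 0.1715]
tool_rot: [-1.863, -2.529, -0.003]
ft_force: [0.2, -0.0, -0.2]
width: 0.0447
finger_force: 0.0
turn [ 0.001  -0.0015 -0.0619] shift final [-0.2555 -0.1497 -0.0285] shift now [-0.2642 -0.1336 -0.029 ]
```

View pics/c4.png

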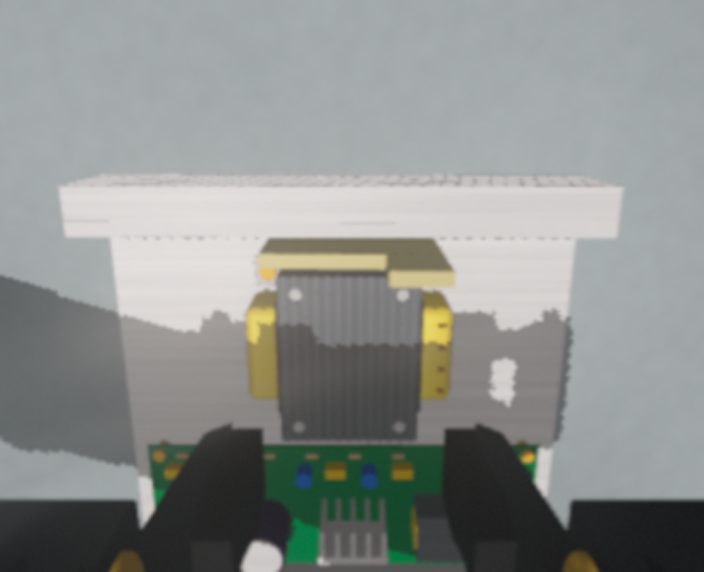

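The leaf stands in the gap: body top at crop rows 255–271 (x 260–388), tab at (420,277). It lies against the core (far edge at row 271), and the wall edge is at row 237. I'll compute the wedge slot and go to the wedge.

```bash
python3 - <<'E'
from h import *
t=np.load("pics/lf2.npy"); f=lambda q,z:onz("wrist",np.array(q)/2.2+[120,60],z,t)
a=np.radians(17.2); ex=np.array([np.cos(a),np.sin(a),0]); ey=np.array([-np.sin(a),np.cos(a),0]); o=np.array([.5608,.0565,0])
loc=lambda P:np.c_[(P-o)@ex,(P-o)@ey].round(4)
print("wall",loc(f([(150,237),(350,237.5),(550,237)],.058)))
print("core top",loc(f([(278,271),(421,273),(282,439),(416,439)],.058)))
print("leaf body top",loc(f([(260,255),(388,255),(258,268),(387,270)],.056)))
print("leaf tab top",loc(f([(388,270),(453,272),(389,286),(454,286)],.084)))
E
```

```text
wall [[-0.0787  0.0153]
 [ 0.0007  0.0152]
 [ 0.0802  0.0155]]
core top [[-0.0283  0.0015]
 [ 0.0294  0.0007]
 [-0.0292 -0.0743]
 [ 0.0298 -0.0742]]
leaf body top [[-0.0356  0.0076]
 [ 0.0161  0.0077]
 [-0.0366  0.0023]
 [ 0.0158  0.0015]]
leaf tab top [[0.0146 0.0081]
 [0.0382 0.0074]
 [0.0151 0.0022]
 [0.0389 0.0022]]
```

```bash
python3 -m creep '[{"x":0,"y":0,"z":-0.03,"wx":0.001,"wy":-0.001,"wz":-0.06,"gripper":0.045},{"x":-0.051,"y":-0.03,"z":0,"wx":0,"wy":0,"wz":0,"gripper":0.045},{"x":-0.051,"y":-0.03,"z":0,"wx":0,"wy":0,"wz":0,"gripper":0.045},{"x":-0.051,"y":-0.03,"z":0,"wx":0,"wy":0,"wz":0,"gripper":0.045},{"x":-0.051,"y":-0.03,"z":0,"wx":0,"wy":0,"wz":0,"gripper":0.045},{"x":-0.051,"y":-0.03,"z":0,"wx":0,"wy":0,"wz":0,"gripper":0.045},{"x":0,"y":0,"z":0.06,"wx":0,"wy":0,"wz":0,"gripper":0.045},{"x":0,"y":0,"z":0.02,"wx":0,"wy":0,"wz":0,"gripper":0.045},{"x":0,"y":0,"z":0,"wx":0,"wy":0,"wz":0,"gripper":0.045},{"x":0,"y":0,"z":0,"wx":0,"wy":0,"wz":0,"gripper":0.045}]'; python3 -c "
from h import *
plan([.5188,-.2544,.083],20.8)"
```

```text
clock: 11.85
position: [0.5183, -0.2543, 0.1215]
tool_rot: [-1.785, -2.585, 0.001]
ft_force: [-0.1, -0.1, 0.4]
width: 0.0449
finger_force: 0.0
turn [-0.0008  0.0005 -0.0011] shift final [-0.0002  0.0004  0.0385] shift now [-0.0002  0.0005  0.0385]
```

```bash
python3 -m creep '[{"x":0,"y":0,"z":0.02,"wx":0,"wy":0,"wz":0,"gripper":0.045},{"x":0,"y":0,"z":0.0185,"wx":0,"wy":0,"wz":0,"gripper":0.045},{"x":0,"y":0,"z":0,"wx":0,"wy":0,"wz":0,"gripper":0.045},{"x":0,"y":0,"z":0,"wx":0,"wy":0,"wz":0,"gripper":0.015},{"x":0,"y":0,"z":0,"wx":0,"wy":0,"wz":0,"gripper":0.015},{"x":0,"y":0,"z":0,"wx":0,"wy":0,"wz":0,"gripper":0.015},{"x":0,"y":0,"z":0,"wx":0,"wy":0,"wz":0,"gripper":0.015},{"x":0,"y":0,"z":0,"wx":0,"wy":0,"wz":0,"gripper":0.015}]' 50; python3 -c "
from h import *
plan([.5188,-.2544,.083],20.8)"
```

```text
clock: 12.85
position: [0.518, -0.2549, 0.0831]
tool_rot: [1.786, 2.584, -0.001]
ft_force: [-0.6, -0.5, 3.4]
width: 0.0233
finger_force: 50.0
turn [-0.0003  0.0008 -0.0021] shift final [0.0001 0.0009 0.0001] shift now [0.0001 0.0009 0.0001]
```

```bash
python3 -m creep '[{"x":0,"y":0,"z":-0.02,"wx":0,"wy":0,"wz":0,"gripper":0.015},{"x":0,"y":0,"z":-0.05,"wx":0,"wy":0,"wz":0,"gripper":0.015},{"x":0,"y":0,"z":-0.05,"wx":0,"wy":0,"wz":0,"gripper":0.015},{"x":0,"y":0,"z":0,"wx":0,"wy":0,"wz":0.063,"gripper":0.015},{"x":0,"y":0,"z":0,"wx":0,"wy":0,"wz":0,"gripper":0.015}]' 50; python3 -c "
from h import *
plan([.5584,.0678,.18],17.2)"
```

```text
clock: 13.48
position: [0.5176, -0.2546, 0.2038]
tool_rot: [1.866, 2.527, -0.001]
ft_force: [-0.0, 0.6, 0.1]
width: 0.0236
finger_force: 50.0
turn [-0.0003  0.0006 -0.0017] shift final [0.2959 0.1343 0.0238] shift now [0.2961 0.1338 0.0236]
```

```bash
python3 -m creep '[{"x":0.05,"y":0.022,"z":0,"wx":0,"wy":0,"wz":0,"gripper":0.015},{"x":0.05,"y":0.022,"z":0,"wx":0,"wy":0,"wz":0,"gripper":0.015},{"x":0.05,"y":0.022,"z":0,"wx":0,"wy":0,"wz":0,"gripper":0.015},{"x":0.05,"y":0.022,"z":0,"wx":0,"wy":0,"wz":0,"gripper":0.015},{"x":0.05,"y":0.023,"z":0,"wx":0,"wy":0,"wz":0,"gripper":0.015},{"x":0.046,"y":0.023,"z":0,"wx":0,"wy":0,"wz":0,"gripper":0.015},{"x":0,"y":0,"z":0.03,"wx":0,"wy":0,"wz":0,"gripper":0.015},{"x":0,"y":0,"z":0.018,"wx":0,"wy":0,"wz":0,"gripper":0.015},{"x":0,"y":0,"z":0,"wx":0,"wy":0,"wz":0,"gripper":0.015},{"x":0,"y":0,"z":0,"wx":0,"wy":0,"wz":0,"gripper":0.015}]' 50; python3 -c "
from h import *
plan([.5584,.0678,.145],17.2)
im,t=snap('wrist','wd1');cv2.imwrite('pics/c5.png',cv2.resize(im[90:350,120:460,::-1],None,fx=2.2,fy=2.2,interpolation=cv2.INTER_CUBIC))"
```

```text
clock: 14.72
position: [0.5592, 0.0666, 0.155]
tool_rot: [1.869, 2.525, -0.001]
ft_force: [-0.3, -0.2, -0.5]
width: 0.0237
finger_force: 50.0
turn [-0.0006  0.0006 -0.0036] shift final [ 0.0013 -0.0004  0.01  ] shift now [ 0.0013 -0.0004  0.01  ]
```

View pics/c5.png

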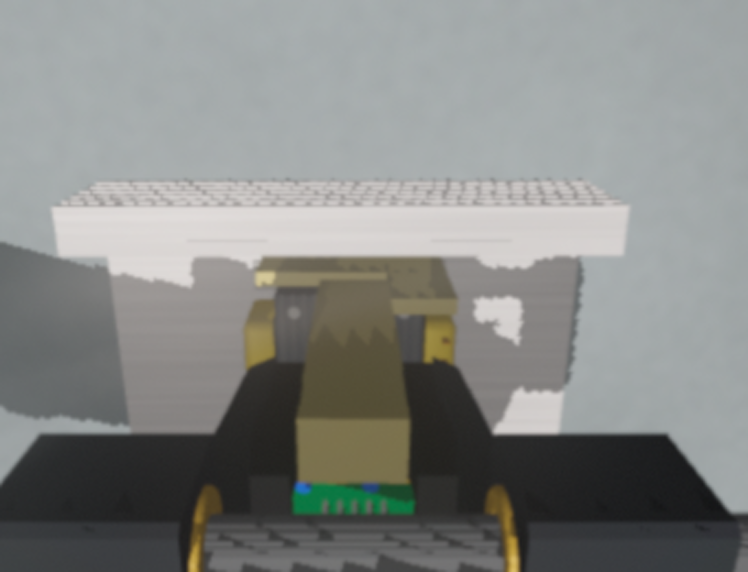

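The wedge nose is at crop row 280 (x 319–388), the leaf body front edge at row 271 and the wall edge at row 255.

```bash
python3 - <<'E'
from h import *
t=np.load("pics/wd1.npy"); f=lambda q,z:onz("wrist",np.array(q)/2.2+[120,90],z,t)
a=np.radians(17.2); ex=np.array([np.cos(a),np.sin(a),0]); ey=np.array([-np.sin(a),np.cos(a),0]); o=np.array([.5608,.0565,0])
loc=lambda P:np.c_[(P-o)@ex,(P-o)@ey].round(4)
print("wall",loc(f([(150,255),(500,255)],.058)))
print("leaf top",loc(f([(258,271),(380,273)],.056)))
print("nose",loc(f([(319,280),(388,280)],.080)), loc(f([(319,280),(388,280)],.079)))
print("handle top",loc(f([(298,418),(408,417),(298,484),(411,482)],.180)))
print("tcp",loc(read_state()["position"][None]))
E
```

```text
wall [[-0.0768  0.016 ]
 [ 0.0589  0.0156]]
leaf top [[-0.0355  0.0086]
 [ 0.0126  0.0077]]
nose [[-0.0101  0.0136]
 [ 0.0145  0.0135]] [[-0.0102  0.0132]
 [ 0.0145  0.0131]]
handle top [[-0.0095  0.0194]
 [ 0.0136  0.0195]
 [-0.01    0.0028]
 [ 0.0146  0.0033]]
tcp [[0.0018 0.0103]]
```

```bash
python3 -m creep '[{"x":0,"y":-0.001,"z":0.015,"wx":0,"wy":0,"wz":-0.003,"gripper":0.015},{"x":0,"y":0,"z":0.008,"wx":0,"wy":0,"wz":0,"gripper":0.015},{"x":0,"y":0,"z":0.007,"wx":0,"wy":0,"wz":0,"gripper":0.015},{"x":0,"y":0,"z":0,"wx":0,"wy":0,"wz":0,"gripper":0.015},{"x":0,"y":0,"z":0,"wx":0,"wy":0,"wz":0,"gripper":0.015}]' 50; python3 -m creep '[{"x":0,"y":0,"z":0.005,"wx":0,"wy":0,"wz":0,"gripper":0.015},{"x":0,"y":0,"z":0.005,"wx":0,"wy":0,"wz":0,"gripper":0.015},{"x":0,"y":0,"z":0,"wx":0,"wy":0,"wz":0,"gripper":0.015},{"x":0,"y":0,"z":0,"wx":0,"wy":0,"wz":0,"gripper":0.015}]' 50
```

```text
clock: 15.4
position: [0.5579, 0.0672, 0.1245]
tool_rot: [-1.863, -2.529, 0.002]
ft_force: [0.6, -0.8, -0.5]
width: 0.0234
finger_force: 50.0
clock: 15.9
position: [0.558, 0.0668, 0.1143]
tool_rot: [1.864, 2.529, -0.002]
ft_force: [2.0, -3.4, -1.5]
width: 0.0234
finger_force: 50.0
```

```bash
python3 -m creep '[{"x":-0.001,"y":0,"z":0.002,"wx":0,"wy":0,"wz":0,"gripper":0.015},{"x":0,"y":0,"z":0.002,"wx":0,"wy":0,"wz":0,"gripper":0.015},{"x":0,"y":0,"z":0,"wx":0,"wy":0,"wz":0,"gripper":0.015},{"x":0,"y":0,"z":0,"wx":0,"wy":0,"wz":0,"gripper":0.015}]' 50; python3 -m creep '[{"x":0,"y":0,"z":0.002,"wx":0,"wy":0,"wz":0,"gripper":0.015},{"x":0,"y":0,"z":0.002,"wx":0,"wy":0,"wz":0,"gripper":0.015},{"x":0,"y":0,"z":0,"wx":0,"wy":0,"wz":0,"gripper":0.015},{"x":0,"y":0,"z":0,"wx":0,"wy":0,"wz":0,"gripper":0.015}]' 50
```

```text
clock: 16.4
position: [0.5582, 0.0664, 0.1103]
tool_rot: [-1.863, -2.529, 0.002]
ft_force: [2.0, -3.3, -1.3]
width: 0.0239
finger_force: 50.0
clock: 16.9
position: [0.5583, 0.0662, 0.1063]
tool_rot: [-1.863, -2.529, 0.002]
ft_force: [2.4, -4.5, -0.2]
width: 0.0233
finger_force: 50.0
```

```bash
python3 -m creep '[{"x":-0.001,"y":0,"z":0.002,"wx":0,"wy":0,"wz":0,"gripper":0.015},{"x":0,"y":0,"z":0.001,"wx":0,"wy":0,"wz":0,"gripper":0.015},{"x":0,"y":0,"z":0,"wx":0,"wy":0,"wz":0,"gripper":0.015},{"x":0,"y":0,"z":0,"wx":0,"wy":0,"wz":0,"gripper":0.015}]' 50; python3 -m creep '[{"x":0,"y":0,"z":0.001,"wx":0,"wy":0,"wz":0,"gripper":0.015},{"x":0,"y":0,"z":0.001,"wx":0,"wy":0,"wz":0,"gripper":0.015},{"x":0,"y":0,"z":0,"wx":0,"wy":0,"wz":0,"gripper":0.015},{"x":0,"y":0,"z":0,"wx":0,"wy":0,"wz":0,"gripper":0.015}]' 50
```

```text
clock: 17.4
position: [0.5582, 0.0656, 0.1032]
tool_rot: [-1.863, -2.529, 0.002]
ft_force: [1.5, -3.4, -0.8]
width: 0.0232
finger_force: 50.0
clock: 17.9
position: [0.5584, 0.0655, 0.1014]
tool_rot: [-1.863, -2.529, 0.002]
ft_force: [1.7, -2.1, 0.2]
width: 0.024
finger_force: 50.0
```

```bash
python3 -m creep '[{"x":0,"y":0,"z":0.001,"wx":0,"wy":0,"wz":0,"gripper":0.015},{"x":0,"y":0,"z":0.001,"wx":0,"wy":0,"wz":0,"gripper":0.015},{"x":0,"y":0,"z":0,"wx":0,"wy":0,"wz":0,"gripper":0.015},{"x":0,"y":0,"z":0,"wx":0,"wy":0,"wz":0,"gripper":0.015}]' 50; python3 -m creep '[{"x":0,"y":0,"z":0.001,"wx":0,"wy":0,"wz":0,"gripper":0.015},{"x":0,"y":0,"z":0.001,"wx":0,"wy":0,"wz":0,"gripper":0.015},{"x":0,"y":0,"z":0,"wx":0,"wy":0,"wz":0,"gripper":0.015},{"x":0,"y":0,"z":0,"wx":0,"wy":0,"wz":0,"gripper":0.015}]' 50
```

```text
clock: 18.4
position: [0.5585, 0.0654, 0.0994]
tool_rot: [-1.863, -2.529, 0.002]
ft_force: [1.4, -3.5, -0.2]
width: 0.0231
finger_force: 50.0
clock: 18.9
position: [0.5586, 0.0653, 0.0974]
tool_rot: [-1.863, -2.529, 0.002]
ft_force: [1.9, -3.8, 1.3]
width: 0.0237
finger_force: 50.0
```

```bash
python3 -m creep '[{"x":0,"y":0,"z":0.001,"wx":0,"wy":0,"wz":0,"gripper":0.015},{"x":0,"y":0,"z":0,"wx":0,"wy":0,"wz":0,"gripper":0.015},{"x":0,"y":0,"z":0,"wx":0,"wy":0,"wz":0,"gripper":0.015}]' 50; python3 -m creep '[{"x":0,"y":0,"z":0.001,"wx":0,"wy":0,"wz":0,"gripper":0.015},{"x":0,"y":0,"z":0,"wx":0,"wy":0,"wz":0,"gripper":0.015},{"x":0,"y":0,"z":0,"wx":0,"wy":0,"wz":0,"gripper":0.015}]' 50
```

```text
clock: 19.27
position: [0.5586, 0.0653, 0.0966]
tool_rot: [-1.863, -2.529, 0.001]
ft_force: [1.0, -4.1, 3.9]
width: 0.0238
finger_force: 50.0
clock: 19.65
position: [0.5588, 0.0653, 0.0959]
tool_rot: [1.863, 2.529, -0.001]
ft_force: [0.7, -4.8, 7.0]
width: 0.0234
finger_force: 50.0
```

Contact: the push is rising about 3 N per mm.

```bash
python3 -m creep '[{"x":0,"y":0,"z":0.001,"wx":0,"wy":0,"wz":0,"gripper":0.015},{"x":0,"y":0,"z":0,"wx":0,"wy":0,"wz":0,"gripper":0.015},{"x":0,"y":0,"z":0,"wx":0,"wy":0,"wz":0,"gripper":0.015}]' 50; python3 -m creep '[{"x":0,"y":0,"z":0.001,"wx":0,"wy":0,"wz":0,"gripper":0.015},{"x":0,"y":0,"z":0,"wx":0,"wy":0,"wz":0,"gripper":0.015},{"x":0,"y":0,"z":0,"wx":0,"wy":0,"wz":0,"gripper":0.015}]' 50
```

```text
clock: 20.02
position: [0.559, 0.0653, 0.0954]
tool_rot: [1.863, 2.529, -0.0]
ft_force: [-0.2, -6.0, 12.0]
width: 0.0236
finger_force: 50.0
clock: 20.4
position: [0.5592, 0.0653, 0.0949]
tool_rot: [1.863, 2.529, 0.0]
ft_force: [-1.6, -6.0, 16.5]
width: 0.0239
finger_force: 50.0
```

Tight at about 16 N. I'll check numerically that the wedge hasn't slipped or tilted in the grip and that the leaf tab is where it should be.

```bash
python3 - <<'E'
from h import *
A=cv2.imread("pics/wd1.png"); im,t=snap("wrist","fin"); B=cv2.imread("pics/fin.png")
a=np.radians(17.2); ex=np.array([np.cos(a),np.sin(a),0]); ey=np.array([-np.sin(a),np.cos(a),0]); o=np.array([.5608,.0565,0])
def tan(I):
    h=cv2.cvtColor(I,cv2.COLOR_BGR2HSV); return cv2.inRange(h,(18,45,50),(32,140,255))
for n,I in(("before",A),("now",B)):
    m=tan(I)
    for col in(265,280,295): print(n,col,[int(x) for x in I[262:322:2,col,1]])
    print(n,"row 300 tan cols",np.flatnonzero(m[300])[[0,-1]] if m[300].any() else None)
m=tan(B); k,l,st,c=cv2.connectedComponentsWithStats(m)
for i in range(1,k):
    if st[i,4]>60: print("blob",st[i],c[i].round(1))
for v in(0,.003,.006): print("pred tab top v",v,proj("wrist",[o+.014*ex+v*ey+[0,0,.084],o+.038*ex+v*ey+[0,0,.084]],t).round(1).tolist(),"body",proj("wrist",[o-.038*ex+v*ey+[0,0,.056]],t).round(1).tolist())
for r in range(190,262,4): print(r,B[r,312:350:3,1].tolist(),B[r,225:262:3,1].tolist())
E
```

```text
before 265 [79, 80, 79, 79, 78, 79, 79, 78, 79, 101, 115, 115, 114, 114, 115, 114, 114, 114, 114, 114, 113, 113, 113, 114, 120, 121, 120, 121, 120, 119]
before 280 [80, 79, 78, 79, 78, 78, 78, 78, 78, 95, 114, 115, 114, 115, 114, 114, 114, 114, 113, 113, 113, 112, 113, 109, 81, 108, 120, 119, 112, 110]
before 295 [79, 79, 79, 79, 78, 78, 77, 78, 78, 95, 113, 114, 113, 113, 114, 113, 113, 113, 113, 113, 113, 113, 113, 108, 78, 72, 75, 106, 111, 102]
before row 300 tan cols [254 306]
now 265 [81, 80, 80, 81, 79, 78, 78, 78, 79, 100, 114, 114, 114, 113, 112, 112, 112, 113, 112, 112, 111, 111, 111, 106, 73, 66, 66, 65, 66, 66]
now 280 [80, 80, 81, 79, 79, 79, 78, 78, 78, 95, 113, 113, 113, 113, 113, 112, 112, 112, 111, 111, 111, 111, 111, 106, 72, 64, 63, 63, 63, 63]
now 295 [81, 81, 80, 79, 79, 78, 78, 77, 78, 94, 113, 112, 112, 112, 112, 112, 112, 112, 111, 112, 111, 111, 111, 108, 74, 63, 64, 64, 63, 64]
now row 300 tan cols [254 306]
blob [ 218  233  126   77 5208] [282.7 266.8]
blob [211 310  10  47  75] [214.9 334. ]
blob [340 310  11  47  77] [345.5 332.6]
blob [120 388  26  11  6
[... 1941 characters left out ...]
15, 132, 131, 131, 134, 137] [137, 109, 108, 108, 108, 108, 107, 107, 105, 104, 103, 102, 103]
242 [87, 87, 87, 87, 87, 88, 87, 92, 131, 132, 132, 197, 208] [122, 109, 108, 108, 106, 105, 103, 102, 101, 99, 98, 97, 101]
246 [86, 86, 86, 86, 86, 86, 85, 87, 116, 130, 148, 205, 206] [129, 127, 126, 126, 124, 124, 123, 122, 121, 120, 120, 118, 90]
250 [85, 84, 85, 84, 84, 85, 85, 84, 92, 130, 133, 202, 207] [128, 126, 125, 124, 123, 122, 121, 122, 121, 121, 121, 113, 86]
254 [71, 69, 53, 62, 78, 83, 83, 83, 83, 118, 130, 180, 152] [104, 99, 99, 92, 70, 64, 61, 64, 63, 63, 62, 72, 84]
258 [49, 49, 50, 50, 50, 52, 79, 82, 82, 93, 129, 130, 130] [95, 93, 86, 59, 56, 55, 54, 52, 51, 51, 51, 72, 82]
```

The wedge hasn't moved in the grip. The leaf lies flat on the core (v ≈ -1 to 5 mm), leaving about 10.5–11 mm, which matches the wedge's 11 mm at that depth. Handing in.

```bash
python3 -c "
from h import *
s=read_state();print(s['position'],s['ft_force'],s['finger_force'],s['clock']);print(job_done())"
```

```text
[0.55915843 0.06527952 0.09487184] [-2.14175845 -5.10160831 17.19085869] 50.004723351448774 20.45
the job is handed in; nothing more can be done
None
```

I handed the job in at 20.5 s: leaf_a stands upright against the core, the wedge is about 38 mm below the wall top, tight at about 17 N and still gripped, and leaf_b stays in the rack; no verdict was shown.

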